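# Find the socket that fits the hub nut

## Robot

A 7-joint arm with a two-finger parallel gripper is mounted at the origin on the work surface. World frame = base frame: x ahead of the robot, y to its left, z up, the work surface at z = 0. Lengths are in m, angles in rad, forces in N, time in s.
With the tool pointing down it reaches from about 0.375 to 0.925 m from the base axis. Payload 3.1 kg.
Tool frame: the origin (TCP) lies at the very end of the fingers, on their centre line; the grasp point (between the pads) lies 19 mm behind it; x points along the fingers, z is the direction in which the jaws open and shut, and the axes are right-handed (so a half turn about x gives the same grasp; the last joint's range is limited). The gripper opens to 85 mm and grips with 20 to 120 N. Pads are 22 mm wide; open, the fingers measure 114 mm over their backs; the gripper's body (76 mm by 85 mm) begins 54 mm behind the grasp point. The pads swing forward as they close: fully open they stand 13 mm farther back than shut.
Start: joints at [-1.318, 0.383, 0.044, 1.598, -0.018, 1.161, -0.05], TCP at [0.223, 0.61, 0.231] pointing down, gripper open.
Joint ranges: [-2.61, 2.61], [-0.41, 2.15], [-1.48, 1.57], [0, 2.5], [-1.57, 4.71], [0.05, 1.97], [-2.85, 2.85]. Speed limits (rad/s): [2.79, 2.79, 3.14, 3.14, 3.14, 3.14, 3.14].

## Interface

Orientations are given as a unit quaternion [x, y, z, w].
In Python, from rig import ctrl, eyes gives the robot as it stands.
- The arm moves only by the tool step_arm, never from a script. Its argument "steps" is a list of rows, each a list of 7 numbers: the shift along the tool's x, y, z in m, then the turn, a rotation vector about the tool's x, y, z in degrees, then the opening, from 0 (shut) to 1 (fully open). A call has 1 to 8 rows; each row is the pose to reach, as a shift and turn from the pose commanded when the call began, along the tool's axes at that moment; what a row does not reach only later rows make up. A row lasts 1/8 s, in which the tool goes at most 62.5 mm and 10.7 degrees, less where a joint would pass 70% of its speed; a pose out of reach is approached as far as the arm can. A call with a gripper value outside its range is refused whole. The fingers move at their own pace and stop on an object; the grip force is fixed at half the most. Time passes only in rows, so rows that repeat a pose let the fingers close. It gives the time, the measured TCP pose, the force and the opening at its end, in the units of the state.
- ctrl.observe(): the state, without advancing time (a new reading comes with each control period).
- eyes.get_image(name): name is "scene" or "top" or "wrist"; returns a dict with "img" (384x512x3 uint8, blue, green, red), "fx", "fy", "cx", "cy" (pixels), "distortion" ([k1, k2, p1, p2, k3] as OpenCV has them; the pictures are not rectified), "R" (3x3) and "t" (3): a world point X has camera coordinates R X + t. Camera axes: x right, y down, z forward; pixel columns grow to the right and rows downward; lengths in m; the calibration is good to about 2 mm. A picture is of the moment at which its call begins. There is no depth.
- ctrl.hand_in(): hands the job in, once; it reports no verdict.
The state is a dict: "t": time; "qpos": joint angles; "qd": joint speeds; "joint_efforts": joint torques, N m; "eef_pos": TCP position; "tool_rot": TCP orientation; "ft_force": force on the tool from outside, world axes, zero at the start; "ft_torque": the same for the moment, N m; "width": opening from 0.0 (shut) to 1.0 (fully open).
Only numpy, scipy, OpenCV 4.12 (cv2) and the standard library are available. Lean on these libraries where they do the work, as an engineer would, in place of code of your own. Each camera call takes 0.05 s, during which the arm holds its last target.

## Task

Only one of the three sockets on the tray fits the sunk hex nut of the wheel hub clamped in the vise: try them to find it, and seat that one squarely and fully home over the nut. Finish while still holding it there in the gripper, without letting go; by then the two other sockets must be standing upright on the tray. Leave the roll of tape and the screwdriver where they are.

Things in the scene. Friction and masses are not known exactly. Their poses are not given: they have to be found in the camera images.
- vise: Fixed grey vise, origin at table level under the axis of the hub it clamps. Jaws 94 x 22 mm, 46 mm high, on the hub's +y and -y sides, 130 mm over both; a screw with a small crossbar at +y reaches 95 mm from the axis. Two spare hubs, as high as the clamped one but with the other two nut sizes, stand fixed 130 to 170 mm along +x and 55 to 65 mm to either side; they are not the job.
- hub_rim (a point): Centre of the clamped hub's rim, 64 mm above the table, z up. The hub is a fixed upright aluminium disc 84 mm across with a round well 24 mm deep, in which the nut stands. The well is 32, 40 or 48 mm in diameter to suit the small, medium or large socket (2 mm to spare all round). A socket that is too large stops with its lower end on this rim.
- nut_top (a point): Centre of the top of the steel hex nut, 8 mm below the rim; top edge chamfered 1 mm. It is 18, 24 or 30 mm across flats: this differs each time and is not told. It does not turn; a flat faces this point's x (flats every 60 degrees). A stud ends 6 mm above the nut. A socket that is too small enters the well but stops with its lower end here. The right one slides on if turned within 7 degrees of the nut's flats.
- vise_seat (a point): Centre of the floor of the hub's well, where the nut stands, 40 mm above the table: 16 mm below nut_top, 24 mm below hub_rim; z up, x towards a flat of the nut. The right socket, fully home, rests its lower end on this floor.
- tray: Fixed flat grey plastic tray on the table, 276 mm (its x) by 106 mm (its y); origin at table level under its centre. Its floor is 4 mm above the table, with a lip 3 mm wide and 8 mm high all round. The three sockets stand on it in a row along its x, about 85 mm apart, in any order.
- socket_small_mid (a point): The small socket, loose, about 140 g: steel cylinder 28 mm across, 50 mm high, with a coaxial dark hexagonal adapter 24 mm across flats, 45 mm high, on top as its grip (95 mm in all). A hex hole 20 mm across flats, 30 mm deep, opens below, for a 18 mm nut. Site on the axis, 47.5 mm above the lower end; z up, x towards a flat of both adapter and hole (flats every 60 degrees).
- socket_medium_mid (a point): The medium socket, loose, about 220 g: steel cylinder 36 mm across, 50 mm high, with a coaxial dark hexagonal adapter 24 mm across flats, 45 mm high, on top as its grip (95 mm in all). A hex hole 26 mm across flats, 30 mm deep, opens below, for a 24 mm nut. Site on the axis, 47.5 mm above the lower end; z up, x towards a flat of both adapter and hole (flats every 60 degrees).
- socket_large_mid (a point): The large socket, loose, about 340 g: steel cylinder 44 mm across, 50 mm high, with a coaxial dark hexagonal adapter 24 mm across flats, 45 mm high, on top as its grip (95 mm in all). A hex hole 32 mm across flats, 30 mm deep, opens below, for a 30 mm nut. Site on the axis, 47.5 mm above the lower end; z up, x towards a flat of both adapter and hole (flats every 60 degrees).
- tape_roll: Bystander: cardboard-coloured roll lying flat, 90 mm across, 48 mm high; origin at the centre of its underside.
- screwdriver: Bystander: screwdriver lying flat, 150 mm long along its x; origin under its middle.
There are look-alikes about, which are no part of the job. Leave any pink look-alike of the part that bears socket_medium_mid alone.

How it is judged:
By the outcome, as a careful person would: the job done as asked, in the order asked, and still so for the second after the job is handed in, while the arm keeps its last pose, push and grip.
It also fails if it takes over 64 s, if anything falls off the work surface, if the arm or the gripper's body presses on something with over 40 N, if the wrist force passes 120 N, or if a joint passes its speed limit or range.

## Working session

There is one attempt and no reset: what is moved stays moved. The work goes in short steps, Python scripts to look and compute and a tool call to move; the robot and the scene stay as the last step left them, time stands still between calls to the robot, and variables do not carry over. Pictures are saved under pics/ and viewed, and the job is handed in when it is done.

Besides the shell and the picture viewer there is one more tool, called after "Request:" as name(argument=value, ...), one argument or row to a line, values as JSON. step_arm: Moves the arm, as the interface text tells. Its arguments: {"type":"object","properties":{"steps":{"type":"array"}},"required":["steps"]}

```bash
mkdir -p pics; ls; python3 - <<'E'
from rig import ctrl, eyes
import cv2,json
s=ctrl.observe(); print(s)
for n in ("scene","top","wrist"):
    d=eyes.get_image(n); cv2.imwrite(f"pics/{n}0.png",d["img"])
    print(n,d["fx"],d["cx"],d["cy"],d["distortion"],d["R"],d["t"])
E
```

```text
pics
{'t': 0.0, 'qpos': array([-1.31780151,  0.38387619,  0.04381998,  1.59961397, -0.01792047,
        1.16119191, -0.04990851]), 'qd': array([ 1.00620376e-03, -6.06386263e-05, -1.99143107e-05,  1.57221559e-04,
       -1.45595008e-03,  1.14523325e-04,  1.64941054e-03]), 'joint_efforts': array([ 2.79097185e-04, -4.33469832e+01,  1.02474757e+00, -2.49513674e+01,
        1.05692394e-02,  1.14619627e-02, -4.47597543e-06]), 'eef_pos': array([0.22303069, 0.60951228, 0.2298418 ]), 'tool_rot': array([-0.40568171,  0.58031848,  0.40451905,  0.57880666]), 'ft_force': array([ 0.47011861, -0.72950876, -0.48339515]), 'ft_torque': array([-0.02412093,  0.04022415, -0.05101095]), 'width': 0.9991079337511647}
scene 466.6012480919309 261.7041328888261 193.78339424617388 [-0.05079964  0.          0.          0.          0.        ] [[-0.80164892  0.5977861   0.00328461]
 [ 0.48035724  0.64742444 -0.59169124]
 [-0.35583133 -0.47275085 -0.80615798]] [ 0.44903351 -0.26781295  1.396596  ]
top 457.92220546643216 256.9743501747288 192.1748365861994 [-0.04801047  0.          0.          0.          0.        ] [[ 0.01212581 -0.99965623 -0.02324604]
 [-0.98536312 -0.00799271 -0.17028107]
 [ 0.17003673  0.02497058 -0.9851213 ]] [0.04204584 0.58686482 0.90660565]
wrist 286.93889332034655 258.42150531126106 191.423187656215 [-0.07260391  0.          0.          0.          0.        ] [[ 0.34351514  0.93914482 -0.00208872]
 [ 0.89819557 -0.32788573  0.29280652]
 [ 0.27430286 -0.10245955 -0.95616943]] [-0.64943097 -0.03899596  0.37983543]
```

View pics/scene0.png

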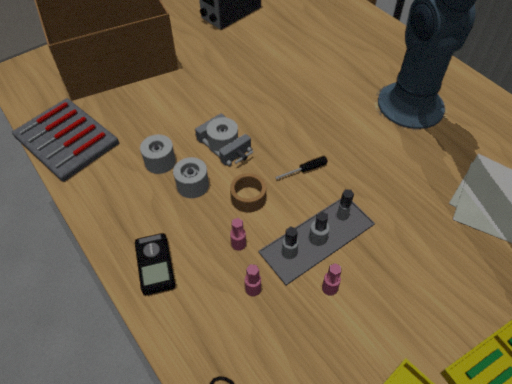

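View pics/top0.png

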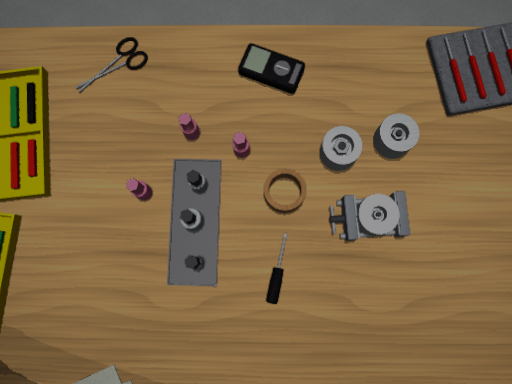

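View pics/wrist0.png

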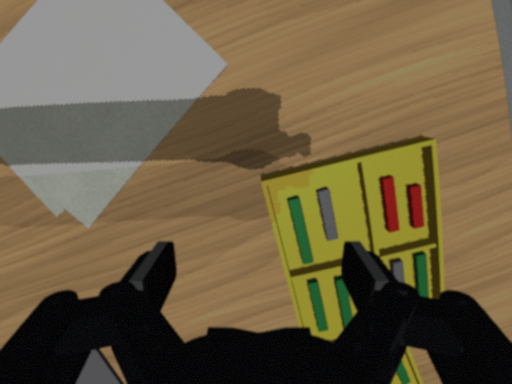

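The scene picture shows the tray with three grey sockets at about (291,240), (320,227) and (346,203). The three pink look-alikes are at (238,235), (253,280) and (332,278), off the tray. The vise is at (223,137). Next I'll enlarge the top view.

```bash
python3 - <<'E'
import cv2
a=cv2.imread("pics/top0.png")
cv2.imwrite("pics/c1.png",cv2.resize(a[150:295,155:235],None,fx=4,fy=4,interpolation=cv2.INTER_CUBIC))
cv2.imwrite("pics/c2.png",cv2.resize(a[100:250,315:430],None,fx=4,fy=4,interpolation=cv2.INTER_CUBIC))
b=cv2.imread("pics/scene0.png")
cv2.imwrite("pics/c3.png",cv2.resize(b[180:290,250:385],None,fx=5,fy=5,interpolation=cv2.INTER_CUBIC))
E
```

```text
(no output)
```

View pics/c1.png

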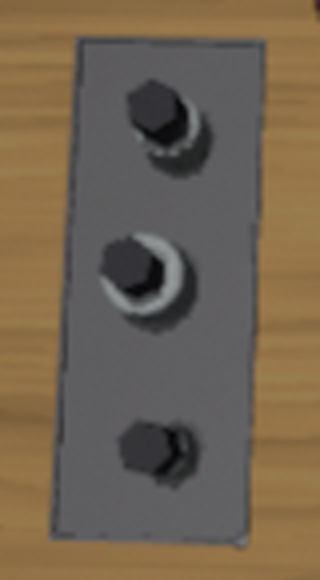

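View pics/c2.png

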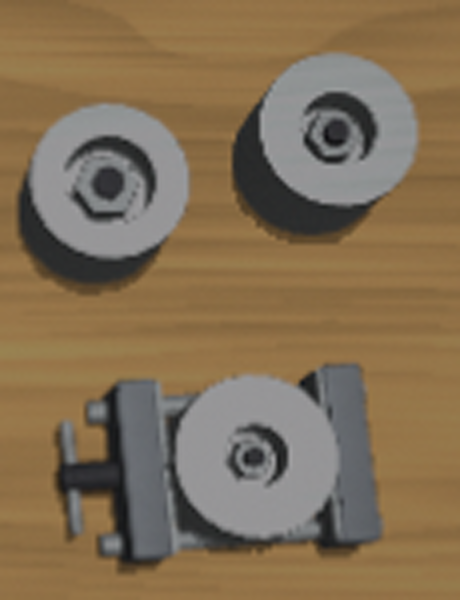

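View pics/c3.png

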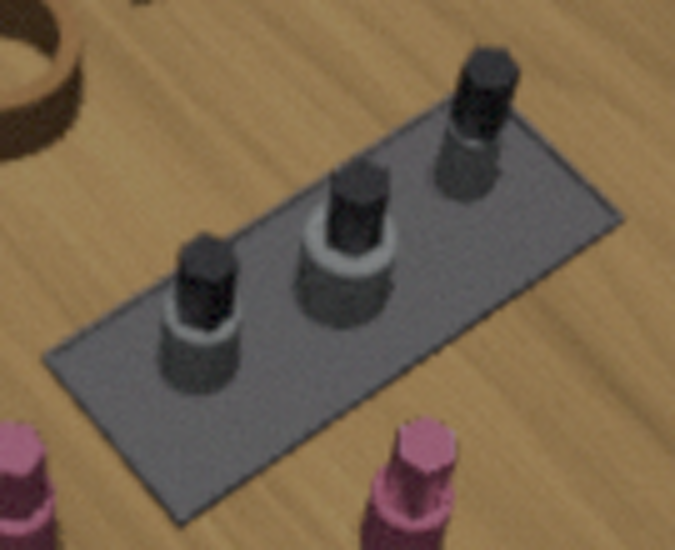

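The clamped hub's well at crop px (253,457) measures about 65/165 of the rim, which is about 33 mm. The spare hubs have wells of about 48 and 40 mm. So the clamped nut should be the small one, and the small socket is at the lower end of the tray, top px (192,262). Next I'll measure positions.

```bash
cat > h.py <<'E'
import numpy as np, cv2
from scipy.spatial.transform import Rotation as Ro
def K(d): return np.array([[d["fx"],0,d["cx"]],[0,d["fy"],d["cy"]],[0,0,1]])
def ray(d,px):
    p=cv2.undistortPoints(np.array([[px]],float),K(d),np.array(d["distortion"]))[0,0]
    R=np.array(d["R"]);t=np.array(d["t"])
    return -R.T@t, R.T@np.array([p[0],p[1],1.])
def onz(d,px,z):
    c,r=ray(d,px); return c+r*(z-c[2])/r[2]
def proj(d,X):
    R=np.array(d["R"]);t=np.array(d["t"])
    return cv2.projectPoints(np.atleast_2d(X).astype(float),cv2.Rodrigues(R)[0],t,K(d),np.array(d["distortion"]))[0][:,0]
E
python3 - <<'E'
from rig import ctrl,eyes
from h import *
d=eyes.get_image("top"); s=eyes.get_image("scene")
T=lambda x,y,f=4,ox=155,oy=150:((x+.5)/f-.5+ox,(y+.5)/f-.5+oy)
for n,c in dict(small=(147,447),large=(131,266),medium=(155,109)).items(): print(n,onz(d,T(*c),.099))
for n,c in dict(a=(80,38),b=(265,40),c=(247,543),e=(52,537)).items(): print(n,onz(d,T(*c),.008))
h=lambda x,y:T(x,y,4,315,100)
print("hub",onz(d,h(257,456),.064))
print("vise corners",[onz(d,h(*c),.046) for c in((118,381),(158,380),(323,368),(359,364))])
sc=lambda x,y:((x+.5)/5-.5+250,(y+.5)/5-.5+180)
print("sc small",onz(s,sc(490,67),.099),"large",onz(s,sc(360,180),.099),"med",onz(s,sc(209,255),.099))
st=ctrl.observe();print(Ro.from_quat(st["tool_rot"]).as_matrix(),st["eef_pos"])
w=eyes.get_image("wrist");R=np.array(w["R"]);A=Ro.from_quat(st["tool_rot"]).as_matrix()
print("cam in tool",A.T@(-R.T@w["t"]-st["eef_pos"]),A.T@R.T)
E
```

```text
small [0.44055609 0.17266548 0.099     ]
large [0.52896157 0.18373184 0.099     ]
medium [0.60817637 0.1746429  0.099     ]
a [0.66700322 0.23342382 0.008     ]
b [0.66642484 0.13006712 0.008     ]
c [0.39254162 0.13276262 0.008     ]
e [0.3940621  0.23702647 0.008     ]
hub [ 0.54175942 -0.20156112  0.064     ]
vise corners [array([ 0.5829865 , -0.13446488,  0.046     ]), array([ 0.58368749, -0.15540106,  0.046     ]), array([ 0.59076632, -0.24207322,  0.046     ]), array([ 0.59304961, -0.26107745,  0.046     ])]
sc small [0.44198222 0.17340832 0.099     ] large [0.53166737 0.18485995 0.099     ] med [0.61043132 0.17520567 0.099     ]
[[-3.86036180e-04 -9.39119668e-01  3.43590018e-01]
 [-1.22023646e-03  3.43590231e-01  9.39118877e-01]
 [-9.99999181e-01 -5.67272050e-05 -1.27858632e-03]] [0.22321619 0.6099924  0.23058141]
cam in tool [-0.14326361  0.07401552  0.00072971] [[-3.15445109e-04 -2.92688917e-01  9.56207665e-01]
 [ 6.46116824e-05 -9.56207716e-01 -2.92688911e-01]
 [ 9.99999948e-01 -3.05450996e-05  3.20542171e-04]]
```

```bash
cat >> h.py <<'E'
def shift(st,tgt,az=None):
    A=Ro.from_quat(st["tool_rot"]).as_matrix()
    print("shift mm",np.round(A.T@(np.array(tgt)-st["eef_pos"])*1000,1),"z-az",np.degrees(np.arctan2(A[1,2],A[0,2])).round(2),"tilt",np.degrees(np.arccos(-A[2,0])).round(2),"eef",np.round(st["eef_pos"],4))
    # turn to tool pointing straight down with z azimuth az
    if az is not None:
        a=np.radians(az); z=np.array([np.cos(a),np.sin(a),0]);x=np.array([0,0,-1.]);y=np.cross(z,x)
        B=np.stack([x,y,z],1); print("turn deg",np.round(Ro.from_matrix(A.T@B).as_rotvec(degrees=True),2))
E
python3 - <<'E'
from rig import ctrl
from h import *
shift(ctrl.observe(),[.4415,.173,.185],60)
E
```

```text
shift mm [  46.1 -355.2 -335.5] z-az 69.91 tilt 0.06 eef [0.2232 0.6101 0.2308]
turn deg [ 9.91 -0.06  0.01]
```

Request:
step_arm(
  steps=[
    [0, -0.044, -0.042, 0, 0, 0, 1],
    [0, -0.089, -0.084, 0, 0, 0, 1],
    [0, -0.133, -0.126, 2, 0, 0, 1],
    [0, -0.178, -0.168, 4, 0, 0, 1],
    [0.01, -0.222, -0.21, 6, 0, 0, 1],
    [0.02, -0.267, -0.252, 8, 0, 0, 1],
    [0.033, -0.311, -0.294, 10, 0, 0, 1],
    [0.046, -0.355, -0.3355, 10, 0, 0, 1],
  ],
)

```text
t: 1.3
eef_pos: [0.4423, 0.1717, 0.1854]
tool_rot: [-0.353, 0.612, 0.353, 0.613]
ft_force: [1.3, 1.0, 0.2]
width: 0.996
```

```bash
python3 - <<'E'
from rig import ctrl,eyes
from h import *
w=eyes.get_image("wrist"); shift(ctrl.observe(),[.4415,.173,.185],60)
cv2.imwrite("pics/w1.png",w["img"])
E
```

```text
shift mm [-1.2  8.9  8.3] z-az 59.2 tilt 0.36 eef [0.4449 0.1613 0.1839]
turn deg [-0.8  -0.28  0.23]
```

View pics/w1.png

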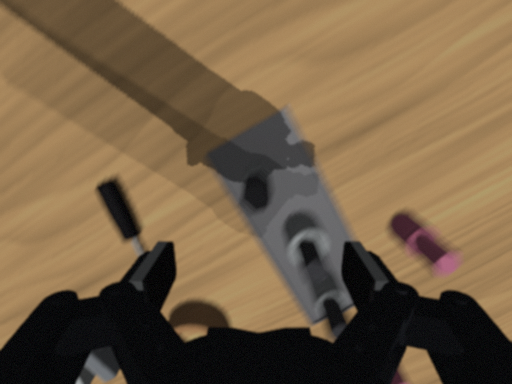

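```bash
python3 - <<'E'
from rig import ctrl,eyes
from h import *
w=eyes.get_image("wrist");w=eyes.get_image("wrist");s=ctrl.observe(); shift(s,[.4415,.173,.185],60)
cv2.imwrite("pics/w2.png",cv2.resize(w["img"][130:330,150:400],None,fx=3,fy=3,interpolation=cv2.INTER_CUBIC))
print(proj(w,[s["eef_pos"],[.4415,.173,.099]]))
E
```

```text
shift mm [-0.3  2.8  3. ] z-az 59.4 tilt 0.1 eef [0.4424 0.169  0.1847]
turn deg [-0.6 -0.1 -0. ]
[[262.3689698  239.22315067]
 [264.98402909 189.461613  ]]
```

View pics/w2.png

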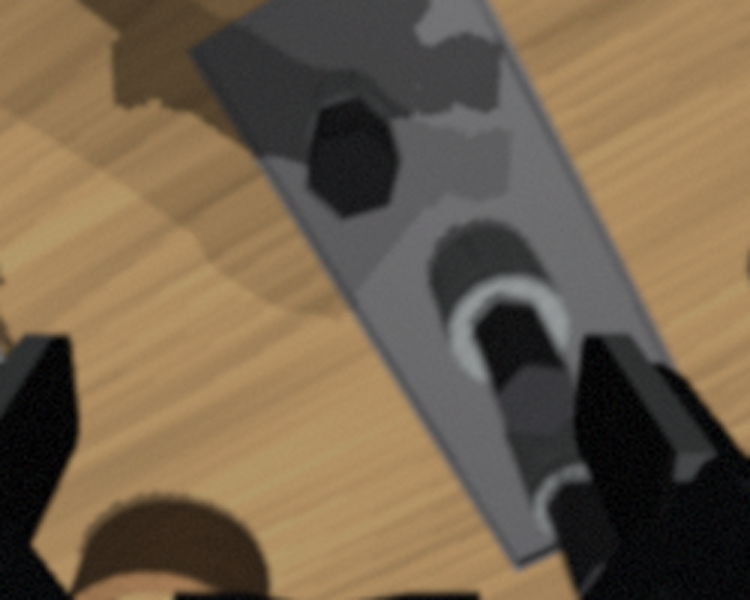

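```bash
python3 - <<'E'
from rig import ctrl,eyes
from h import *
w=eyes.get_image("wrist");s=ctrl.observe(); shift(s,[.4415,.173,.185],60)
c=cv2.resize(w["img"][155:210,245:295],None,fx=10,fy=10,interpolation=cv2.INTER_CUBIC)
cv2.imwrite("pics/w3.png",np.clip(c.astype(float)*3,0,255).astype('uint8'))
np.savez("w3.npz",**{k:np.array(v) for k,v in w.items()})
E
```

```text
shift mm [0.1 0.8 0.9] z-az 59.65 tilt 0.03 eef [0.4418 0.1718 0.1851]
turn deg [-0.35 -0.01 -0.03]
```

View pics/w3.png

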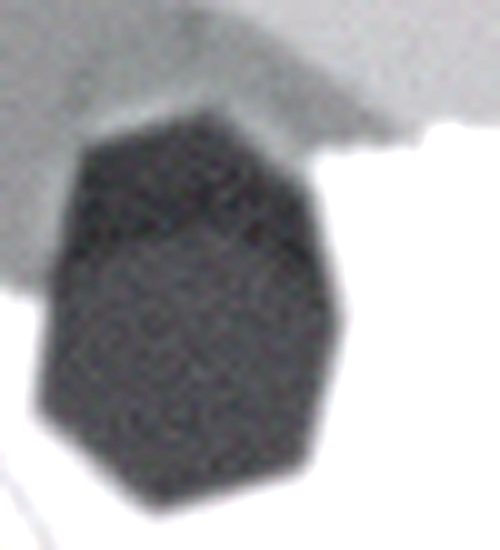

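```bash
python3 - <<'E'
from h import *
w=dict(np.load("w3.npz"))
v=np.array([(340,318),(303,465),(160,512),(42,408),(62,262)],float)
P=np.array([onz(w,((x+.5)/10-.5+245,(y+.5)/10-.5+155),.099)[:2] for x,y in v])
from scipy.optimize import least_squares
R=.024/np.sqrt(3)
def f(p,free=False):
    r=p[3] if len(p)>3 else R
    a=p[2]+np.arange(6)*np.pi/3
    H=p[:2]+r*np.stack([np.cos(a),np.sin(a)],1)
    i=np.argmin(((P[:,None]-H)**2).sum(2),1)
    return (P-H[i]).ravel()
best=min((least_squares(f,[*P.mean(0),a]) for a in np.linspace(0,1.05,8)),key=lambda r:r.cost)
print(best.x[:2],"vertex az",np.degrees(best.x[2])%60,"flat az",(np.degrees(best.x[2])+30)%60,np.round(best.fun*1000,1))
E
```

```text
[0.44093481 0.17550736] vertex az 17.93322559793297 flat az 47.933225597932974 [ 0.2 -0.7 -0.5 -0.5 -0.1  0.5  0.1  1.   0.4 -0.3]
```

```bash
python3 - <<'E'
from rig import ctrl
from h import *
shift(ctrl.observe(),[.5418,-.2015,.150],60)
E
```

```text
shift mm [  35.1 -274.9 -271.7] z-az 59.65 tilt 0.03 eef [0.4418 0.1718 0.1851]
turn deg [-0.35 -0.01 -0.03]
```

Request:
step_arm(
  steps=[
    [0, -0.043, -0.043, 0, 0, 0, 1],
    [0, -0.086, -0.085, 0, 0, 0, 1],
    [0, -0.129, -0.128, 0, 0, 0, 1],
    [0, -0.172, -0.17, 0, 0, 0, 1],
    [0.01, -0.215, -0.213, 0, 0, 0, 1],
    [0.02, -0.258, -0.255, 0, 0, 0, 1],
    [0.035, -0.275, -0.272, 0, 0, 0, 1],
    [0.035, -0.275, -0.272, 0, 0, 0, 1],
  ],
)

```text
t: 2.5
eef_pos: [0.5429, -0.2001, 0.1492]
tool_rot: [-0.352, 0.614, 0.353, 0.612]
ft_force: [-0.1, 0.8, -0.3]
width: 1.002
```

Request:
step_arm(
  steps=[
    [0, 0, 0, 0, 0, 0, 1],
    [0, 0, 0, 0, 0, 0, 1],
    [0, 0, 0, 0, 0, 0, 1],
  ],
)

```text
t: 2.88
eef_pos: [0.5436, -0.1981, 0.1508]
tool_rot: [-0.354, 0.612, 0.354, 0.613]
ft_force: [0.2, 0.2, -0.5]
width: 0.996
```

```bash
python3 - <<'E'
from rig import ctrl,eyes
from h import *
w=eyes.get_image("wrist");s=ctrl.observe(); shift(s,[.5418,-.2015,.150],60)
cv2.imwrite("pics/w4.png",w["img"])
cv2.imwrite("pics/w4c.png",cv2.resize(w["img"][140:290,185:335],None,fx=4,fy=4,interpolation=cv2.INTER_CUBIC))
np.savez("w4.npz",**{k:np.array(v) for k,v in w.items()})
E
```

```text
shift mm [ 0.7 -0.1 -3.3] z-az 60.01 tilt 0.06 eef [ 0.5434 -0.1986  0.1507]
turn deg [0.01 0.06 0.02]
```

View pics/w4.png

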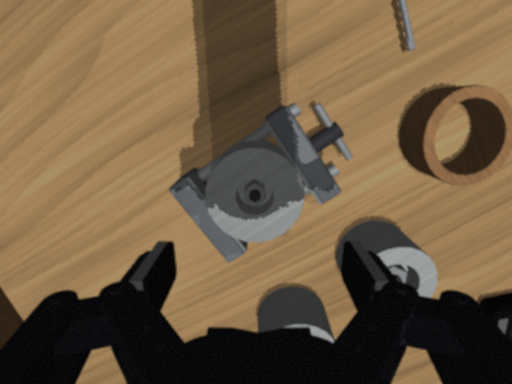

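View pics/w4c.png

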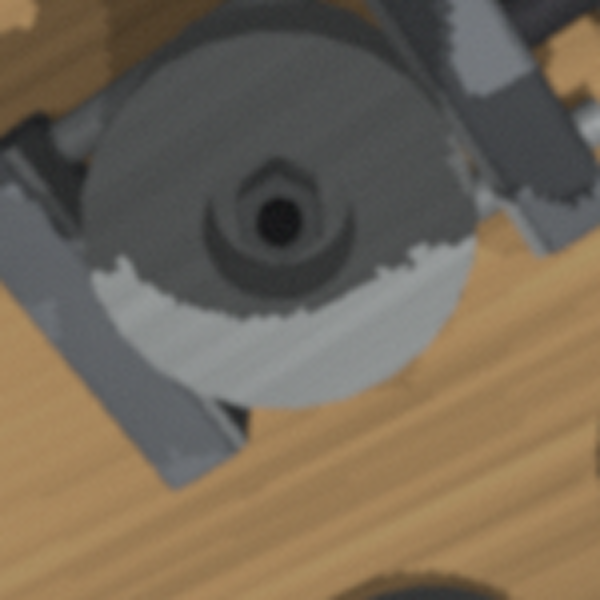

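The wrist view shows the clamped hub at crop px (279,220). The well is 150 px against a 395 px rim, or 32 mm, which again points to small. Now the nut's turn.

```bash
python3 - <<'E'
from h import *
w=dict(np.load("w4.npz"))
c=cv2.resize(w["img"][172:218,232:278],None,fx=13,fy=13,interpolation=cv2.INTER_CUBIC)
cv2.imwrite("pics/w5.png",np.clip(c.astype(float)*3-60,0,255).astype('uint8'))
E
```

```text
(no output)
```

View pics/w5.png

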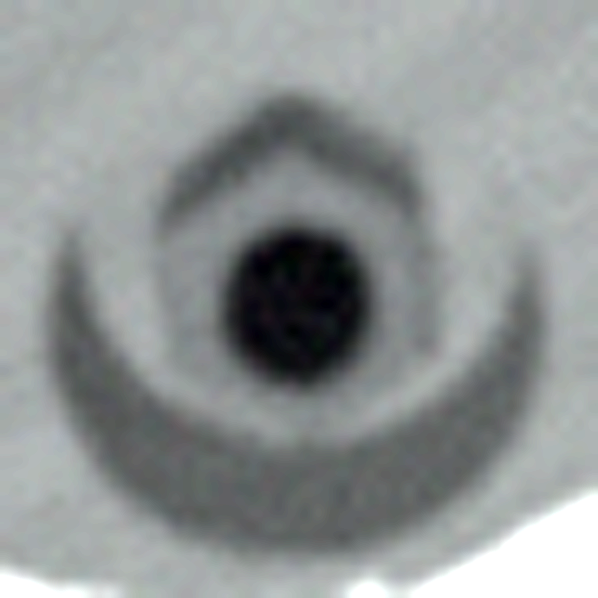

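```bash
python3 - <<'E'
from h import *
w=dict(np.load("w4.npz"))
T=lambda x,y,f,ox,oy:((x+.5)/f-.5+ox,(y+.5)/f-.5+oy)
pts=[(83,215),(477,225),(290,30),(285,408),(150,90),(430,110),(445,320)]
P=np.array([onz(w,T(*p,4,185,140),.064)[:2] for p in pts])
from scipy.optimize import least_squares
r=least_squares(lambda q:np.hypot(*(P-q[:2]).T)-q[2],[*P.mean(0),.042]);print("rim",r.x,np.round(r.fun*1e3,1))
print("stud",onz(w,T(297,303,13,232,172),.062))
wl=[(50,310),(547,310),(300,553)]
Q=np.array([onz(w,T(*p,13,232,172),.064)[:2] for p in wl])
r2=least_squares(lambda q:np.hypot(*(Q-q[:2]).T)-q[2],[*Q.mean(0),.016]);print("well",r2.x)
c0=np.array([*((r.x[:2]+onz(w,T(297,303,13,232,172),.062)[:2])/2)])
ims=[]
for yaw in (-2,1,4,7):
    c=cv2.resize(w["img"][172:218,232:278],None,fx=8,fy=8,interpolation=cv2.INTER_CUBIC)
    c=np.clip(c.astype(float)*3-60,0,255).astype('uint8')
    a=np.radians(yaw+30+60*np.arange(6))
    for z,col,R in((.056,(0,0,255),.008/np.cos(np.pi/6)),(.055,(0,255,0),.009/np.cos(np.pi/6)),(.04,(255,0,0),.009/np.cos(np.pi/6))):
        X=np.c_[c0[0]+R*np.cos(a),c0[1]+R*np.sin(a),np.full(6,z)]
        p=((proj(w,X)-[232,172]+.5)*8-.5).round().astype(int)
        cv2.polylines(c,[p],True,col,1)
    ims.append(c)
cv2.imwrite("pics/w6.png",np.vstack([np.hstack(ims[:2]),np.hstack(ims[2:])])[:600*2]); 
o=cv2.imread("pics/w6.png");print(o.shape)
cv2.imwrite("pics/w6.png",cv2.resize(o,(600,600)))
E
```

```text
rim [ 0.54387467 -0.20089318  0.04123463] [ 0.4  0.4  1.3  0.1 -1.1 -0.8 -0.2]
stud [ 0.54232591 -0.20022525  0.062     ]
well [ 0.5429035  -0.20041998  0.01611918]
(736, 736, 3)
```

View pics/w6.png

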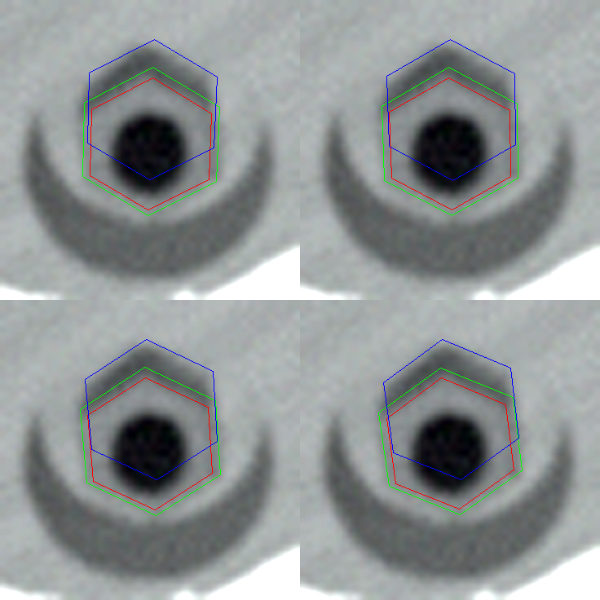

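Nut flats are at about 4.5° (mod 60), which matches the vise. The hub axis is at about (0.5425, -0.2004) and the well is 32 mm. Next I'll fetch the small socket, with its flat at 48°.

```bash
python3 - <<'E'
from rig import ctrl
from h import *
shift(ctrl.observe(),[.441,.1752,.150],48)
E
```

```text
shift mm [  0.9 275.5 272.6] z-az 60.01 tilt 0.06 eef [ 0.5434 -0.1986  0.1507]
turn deg [12.01  0.06  0.02]
```

Request:
step_arm(
  steps=[
    [0, 0.043, 0.043, 0, 0, 0, 1],
    [0, 0.086, 0.085, 3, 0, 0, 1],
    [0, 0.129, 0.128, 6, 0, 0, 1],
    [0, 0.172, 0.17, 9, 0, 0, 1],
    [0, 0.215, 0.213, 12, 0, 0, 1],
    [0, 0.245, 0.242, 12, 0, 0, 1],
    [0.001, 0.2755, 0.2725, 12, 0, 0, 1],
    [0.001, 0.2755, 0.2725, 12, 0, 0, 1],
  ],
)

```text
t: 3.92
eef_pos: [0.4399, 0.1787, 0.1496]
tool_rot: [-0.289, 0.645, 0.29, 0.645]
ft_force: [0.1, -0.8, 0.6]
width: 1.001
```

Request:
step_arm(
  steps=[
    [0, 0, 0, 0, 0, 0, 1],
    [0, 0, 0, 0, 0, 0, 1],
    [0, 0, 0, 0, 0, 0, 1],
    [0, 0, 0, 0, 0, 0, 1],
  ],
)

```text
t: 4.42
eef_pos: [0.4415, 0.1733, 0.1493]
tool_rot: [-0.287, 0.646, 0.287, 0.646]
ft_force: [0.1, -0.0, -0.3]
width: 1.001
```

```bash
python3 - <<'E'
from rig import ctrl,eyes
from h import *
w=eyes.get_image("wrist");s=ctrl.observe(); shift(s,[.441,.1752,.059],48)
p=proj(w,[s["eef_pos"],[.441,.1755,.099]]);print(p)
a=np.radians(48+30+60*np.arange(6));R=.024/np.sqrt(3)
X=np.c_[.441+R*np.cos(a),.1755+R*np.sin(a),np.full(6,.099)]
x0,y0=int(p[1][0])-35,int(p[1][1])-35
c=cv2.resize(w["img"][y0:y0+70,x0:x0+70],None,fx=8,fy=8,interpolation=cv2.INTER_CUBIC)
c=np.clip(c.astype(float)*3,0,255).astype('uint8')
cv2.polylines(c,[((proj(w,X)-[x0,y0]+.5)*8-.5).round().astype(int)],True,(0,0,255),1)
cv2.imwrite("pics/w7.png",c)
E
```

```text
shift mm [90.3  1.5  1. ] z-az 47.83 tilt 0.0 eef [0.4415 0.1735 0.1493]
turn deg [-0.17 -0.    0.  ]
[[256.9863838  243.74618349]
 [258.90861302 209.00400524]]
```

View pics/w7.png

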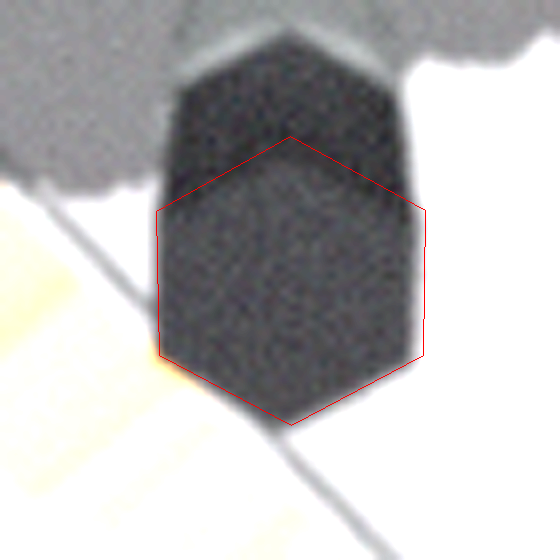

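Request:
step_arm(
  steps=[
    [0.03, 0, 0.0005, 0, 0, 0, 1],
    [0.06, 0, 0.0005, 0, 0, 0, 1],
    [0.08, 0.0003, 0.0005, 0, 0, 0, 1],
    [0.09, 0.0003, 0.0005, 0, 0, 0, 1],
    [0.09, 0.0003, 0.0005, 0, 0, 0, 1],
    [0.09, 0.0003, 0.0005, 0, 0, 0, 1],
    [0.09, 0.0003, 0.0005, 0, 0, 0, 0.5],
    [0.09, 0.0003, 0.0005, 0, 0, 0, 0.5],
  ],
)

```text
t: 5.48
eef_pos: [0.4418, 0.1749, 0.0599]
tool_rot: [-0.287, 0.646, 0.287, 0.647]
ft_force: [-0.4, -0.1, -0.5]
width: 0.605
```

Request:
step_arm(
  steps=[
    [0, 0, 0, 0, 0, 0, 0.3],
    [0, 0, 0, 0, 0, 0, 0],
    [0, 0, 0, 0, 0, 0, 0],
    [0, 0, 0, 0, 0, 0, 0],
    [0, 0, 0, 0, 0, 0, 0],
    [0, 0, 0, 0, 0, 0, 0],
  ],
)

```text
t: 6.22
eef_pos: [0.4415, 0.1748, 0.0595]
tool_rot: [-0.287, 0.646, 0.287, 0.646]
ft_force: [-1.7, -0.3, 4.7]
width: 0.276
```

```bash
python3 - <<'E'
from rig import ctrl,eyes
from h import *
w=eyes.get_image("wrist");s=ctrl.observe(); shift(s,[.441,.1752,.18],48);print(s["width"],s["ft_force"])
cv2.imwrite("pics/w8.png",w["img"])
E
```

```text
shift mm [-120.5    0.7    0. ] z-az 47.91 tilt 0.01 eef [0.4415 0.1748 0.0595]
turn deg [-0.09  0.01 -0.01]
0.2755986868754532 [-0.95435207 -0.10648798  4.87468948]
```

View pics/w8.png

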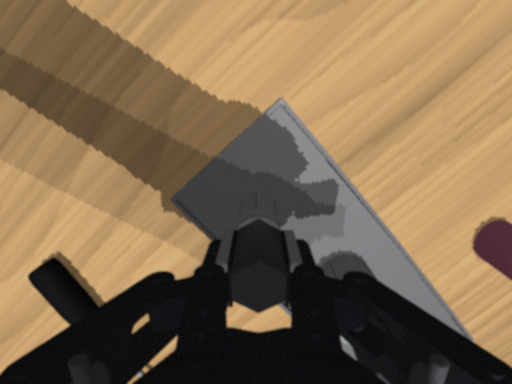

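The adapter is gripped on its flats: opening 0.276, about 23.5 mm, at px (258,262). I'll measure where it sits in the tool frame.

```bash
python3 - <<'E'
from rig import ctrl,eyes
from h import *
w=eyes.get_image("wrist");s=ctrl.observe()
A=Ro.from_quat(s["tool_rot"]).as_matrix();c0=s["eef_pos"]
az=np.degrees(np.arctan2(A[1,2],A[0,2]))
a=np.radians(az+30+60*np.arange(6));R=.024/np.sqrt(3)
x0,y0=220,215
c=cv2.resize(w["img"][y0:y0+100,x0:x0+76],None,fx=6,fy=6,interpolation=cv2.INTER_CUBIC)
c=np.clip(c.astype(float)*4,0,255).astype('uint8')
X=np.c_[c0[0]+R*np.cos(a),c0[1]+R*np.sin(a),np.full(6,.099)]
P=((proj(w,X)-[x0,y0]+.5)*6-.5).round().astype(int);print(P)
cv2.polylines(c,[P],True,(0,0,255),1)
cv2.imwrite("pics/w9.png",c)
E
```

```text
[[393 351]
 [220 263]
 [ 48 351]
 [ 55 516]
 [221 594]
 [387 516]]
```

View pics/w9.png

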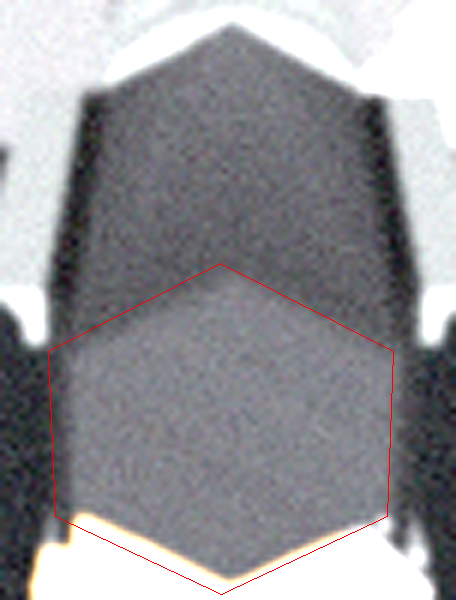

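```bash
python3 - <<'E'
from rig import ctrl
from h import *
shift(ctrl.observe(),[.5425,-.2004,.170],64.5)
E
```

```text
shift mm [-110.6 -326.4 -210.7] z-az 47.91 tilt 0.02 eef [0.4415 0.1748 0.0595]
turn deg [-1.659e+01  2.000e-02 -1.000e-02]
```

Request:
step_arm(
  steps=[
    [-0.02, 0, 0, 0, 0, 0, 0],
    [-0.055, 0, 0, 0, 0, 0, 0],
    [-0.09, -0.005, -0.003, 0, 0, 0, 0],
    [-0.11, -0.02, -0.013, 0, 0, 0, 0],
    [-0.11, -0.05, -0.032, 0, 0, 0, 0],
    [-0.11, -0.09, -0.058, -3, 0, 0, 0],
    [-0.11, -0.13, -0.084, -6, 0, 0, 0],
    [-0.11, -0.17, -0.11, -9, 0, 0, 0],
  ],
)

```text
t: 7.32
eef_pos: [0.4932, -0.0224, 0.1683]
tool_rot: [-0.337, 0.622, 0.338, 0.621]
ft_force: [0.5, -0.4, -1.8]
width: 0.274
```

```bash
python3 - <<'E'
from rig import ctrl
from h import *
s=ctrl.observe();shift(s,[.5425,-.2004,.170],64.5);print(s["width"],s["ft_force"])
E
```

```text
shift mm [  -1.7 -138.3 -122.5] z-az 57.03 tilt 0.07 eef [ 0.4932 -0.0224  0.1683]
turn deg [-7.47 -0.05 -0.05]
0.27400781591290196 [ 0.49571282 -0.36239721 -1.83361423]
```

Request:
step_arm(
  steps=[
    [0, -0.035, -0.031, -2, 0, 0, 0],
    [0, -0.07, -0.062, -4, 0, 0, 0],
    [0, -0.1, -0.089, -6, 0, 0, 0],
    [0, -0.125, -0.111, -7.5, 0, 0, 0],
    [0, -0.138, -0.1225, -7.5, 0, 0, 0],
    [0, -0.138, -0.1225, -7.5, 0, 0, 0],
    [0, -0.138, -0.1225, -7.5, 0, 0, 0],
    [0, -0.138, -0.1225, -7.5, 0, 0, 0],
  ],
)

```text
t: 8.32
eef_pos: [0.5425, -0.1968, 0.169]
tool_rot: [-0.377, 0.598, 0.378, 0.598]
ft_force: [0.5, -0.1, -2.6]
width: 0.268
```

```bash
python3 - <<'E'
from rig import ctrl,eyes
from h import *
s=ctrl.observe();shift(s,[.5425,-.2004,.140],64.5);print(s["width"],s["ft_force"])
for n in("wrist","scene"):
    cv2.imwrite(f"pics/a_{n}.png",eyes.get_image(n)["img"])
E
```

```text
shift mm [28.9 -1.6 -3.3] z-az 64.56 tilt 0.09 eef [ 0.5425 -0.1968  0.169 ]
turn deg [ 0.06  0.06 -0.07]
0.2678714751139994 [ 0.45776469 -0.05361331 -2.56728584]
```

View pics/a_wrist.png

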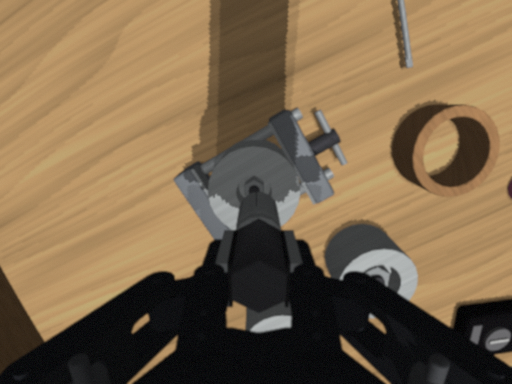

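View pics/a_scene.png

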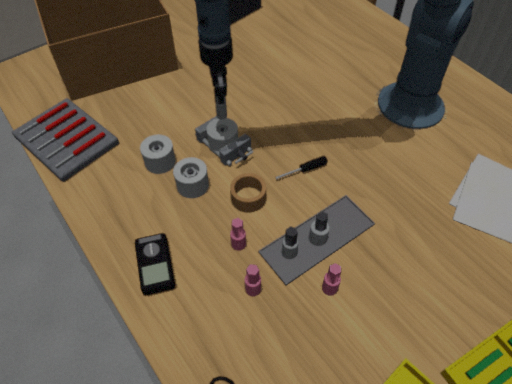

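Request:
step_arm(
  steps=[
    [0.01, -0.001, -0.002, 0, 0, 0, 0],
    [0.025, -0.0016, -0.0033, 0, 0, 0, 0],
    [0.039, -0.0016, -0.0033, 0, 0, 0, 0],
    [0.039, -0.0016, -0.0033, 0, 0, 0, 0],
    [0.039, -0.0016, -0.0033, 0, 0, 0, 0],
    [0.039, -0.0016, -0.0033, 0, 0, 0, 0],
  ],
)

```text
t: 9.18
eef_pos: [0.5431, -0.2029, 0.1308]
tool_rot: [-0.377, 0.598, 0.376, 0.599]
ft_force: [0.1, -0.4, -1.4]
width: 0.276
```

```bash
python3 - <<'E'
from rig import ctrl,eyes
from h import *
s=ctrl.observe();shift(s,[.5425,-.2004,.0955],64.5);print(s["width"],s["ft_force"])
c0=s["eef_pos"];th=np.linspace(0,2*np.pi,80)
out=[]
for n,(x0,y0,ww,hh) in dict(wrist=(195,130,130,130),scene=(180,70,85,85)).items():
    d=eyes.get_image(n);f=390/ww
    c=cv2.resize(d["img"][y0:y0+hh,x0:x0+ww],(390,390),interpolation=cv2.INTER_CUBIC)
    c=np.clip(c.astype(float)*1.6,0,255).astype('uint8');e=c.copy()
    for ctr,z,r,col in(((c0[0],c0[1]),c0[2]-.0555,.014,(0,0,255)),((c0[0],c0[1]),c0[2]-.0055,.014,(0,0,255)),((.5425,-.2004),.064,.016,(0,255,0)),((.5425,-.2004),.064,.042,(0,255,0))):
        X=np.c_[ctr[0]+r*np.cos(th),ctr[1]+r*np.sin(th),np.full(80,z)]
        cv2.polylines(e,[((proj(d,X)-[x0,y0]+.5)*f-.5).round().astype(int)],True,col,1)
    out.append(np.vstack([c,e]))
im=np.hstack(out);cv2.imwrite("pics/a2.png",cv2.resize(im,(600,600)))
E
```

```text
shift mm [35.3  1.6  2. ] z-az 64.4 tilt 0.07 eef [ 0.5431 -0.2029  0.1308]
turn deg [-0.1   0.01  0.07]
0.2761878001947244 [ 0.10008727 -0.35793246 -1.35489575]
```

View pics/a2.png

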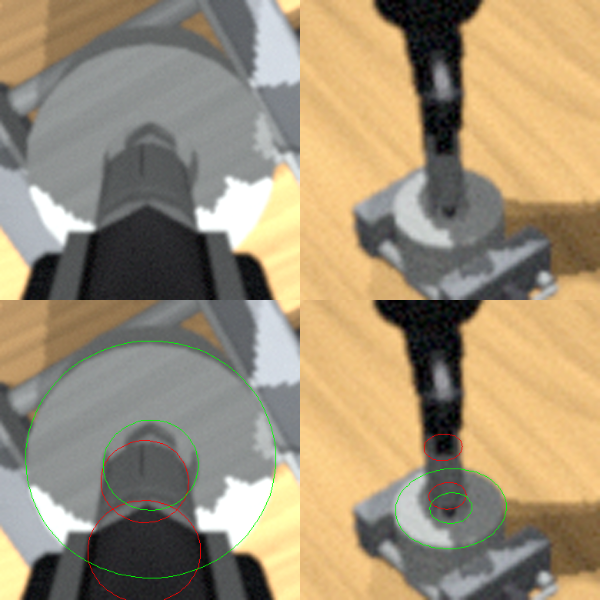

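```bash
python3 - <<'E'
from rig import ctrl,eyes
from h import *
s=ctrl.observe();shift(s,[.5425,-.2004,.0955],64.5)
d=eyes.get_image("wrist");x0,y0=230,175
np.savez("w10.npz",**{k:np.array(v) for k,v in d.items()})
c=cv2.resize(d["img"][y0:y0+60,x0:x0+60],None,fx=10,fy=10,interpolation=cv2.INTER_CUBIC)
cv2.imwrite("pics/a3.png",np.clip(c.astype(float)*2.6-40,0,255).astype('uint8'))
E
```

```text
shift mm [35.4  1.5  1.9] z-az 64.4 tilt 0.07 eef [ 0.543  -0.2028  0.1309]
turn deg [-0.1   0.02  0.06]
```

View pics/a3.png

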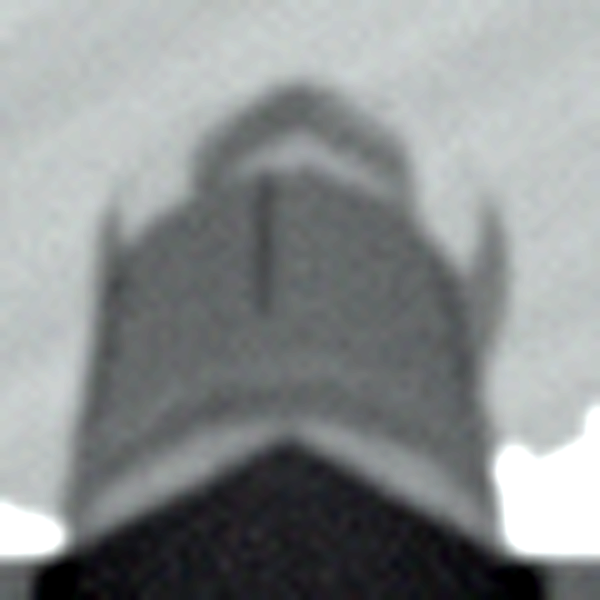

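```bash
python3 - <<'E'
from rig import ctrl
from h import *
d=dict(np.load("w10.npz"));s=ctrl.observe()
A=Ro.from_quat(s["tool_rot"]).as_matrix()
def tl(px,z):
    X=onz(d,((px[0]+.5)/10-.5+230,(px[1]+.5)/10-.5+175),z); return np.round((A.T@(X-s["eef_pos"]))*1e3,2)
print("socket apex",tl((290,170),.0754),"+14")
print("sock L/R",tl((115,260),.0754),tl((465,260),.0754))
print("well L/R",tl((105,230),.064),tl((507,230),.064))
print("nut base",tl((302,85),.04),"+10.4"); print("nut top edge",tl((302,135),.0555),"+9.8")
print("nut sides",tl((200,180),.05),tl((408,180),.05))
E
```

```text
socket apex [55.37 13.05  0.93] +14
sock L/R [ 55.37   6.16 -11.87] [55.38  6.16 13.74]
well L/R [ 66.77   4.71 -13.32] [66.78  4.71 17.68]
nut base [90.77  9.71  1.98] +10.4
nut top edge [75.27  9.85  1.9 ] +9.8
nut sides [80.77  4.4  -6.41] [80.78  4.4  10.6 ]
```

Request:
step_arm(
  steps=[
    [0, 0.0008, 0.0012, 0, 0, 0, 0],
    [0, 0.0008, 0.0012, 0, 0, 0, 0],
    [0.005, 0.0008, 0.0012, 0, 0, 0, 0],
    [0.01, 0.0008, 0.0012, 0, 0, 0, 0],
    [0.014, 0.0008, 0.0012, 0, 0, 0, 0],
    [0.016, 0.0008, 0.0012, 0, 0, 0, 0],
  ],
)

```text
t: 10.07
eef_pos: [0.542, -0.2011, 0.1137]
tool_rot: [-0.377, 0.599, 0.377, 0.598]
ft_force: [0.8, 0.6, -1.3]
width: 0.276
```

```bash
python3 - <<'E'
from rig import ctrl,eyes
from h import *
s=ctrl.observe();shift(s,[.5425,-.2004,.0955],64.5);print(s["ft_force"],s["ft_torque"])
d=eyes.get_image("wrist");x0,y0=230,165
c=cv2.resize(d["img"][y0:y0+60,x0:x0+60],None,fx=10,fy=10,interpolation=cv2.INTER_CUBIC)
cv2.imwrite("pics/a4.png",np.clip(c.astype(float)*2.6-40,0,255).astype('uint8'))
E
```

```text
shift mm [18.2 -0.2  0.9] z-az 64.4 tilt 0.05 eef [ 0.542  -0.2011  0.1137]
turn deg [-0.1  -0.02 -0.05]
[ 0.8221989   0.59700512 -1.30963256] [-0.05266616  0.06685692  0.06880408]
```

View pics/a4.png

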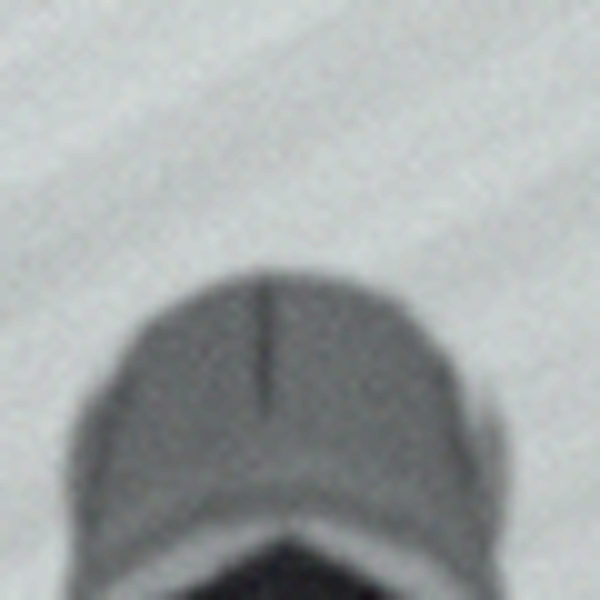

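It has entered the well without contact force. The gaps look about equal on both sides. I'll go on down to the nut.

Request:
step_arm(
  steps=[
    [0.002, 0, 0.0002, 0, 0, 0, 0],
    [0.004, 0, 0.0002, 0, 0, 0, 0],
    [0.006, 0, 0.0002, 0, 0, 0, 0],
    [0.008, 0, 0.0002, 0, 0, 0, 0],
  ],
)

```text
t: 10.62
eef_pos: [0.5424, -0.201, 0.1062]
tool_rot: [-0.377, 0.598, 0.377, 0.598]
ft_force: [0.5, 0.1, -2.0]
width: 0.272
```

```bash
python3 - <<'E'
from rig import ctrl,eyes
from h import *
s=ctrl.observe();shift(s,[.5425,-.2004,.0955],64.5);print(s["ft_force"],s["ft_torque"])
E
```

```text
shift mm [10.7  0.2  0.6] z-az 64.41 tilt 0.0 eef [ 0.5424 -0.201   0.1062]
turn deg [-0.09  0.    0.  ]
[ 0.48955344  0.08059393 -2.04307572] [ 0.0288724  -0.0112061  -0.00753406]
```

The lower end is at 0.0507, already 5 mm below the nut's top, with no force on it. So it is sliding on.

Request:
step_arm(
  steps=[
    [0.002, 0, 0, 0, 0, 0, 0],
    [0.004, 0, 0, 0, 0, 0, 0],
    [0.006, 0, 0, 0, 0, 0, 0],
    [0.008, 0, 0, 0, 0, 0, 0],
    [0.009, 0, 0, 0, 0, 0, 0],
    [0.01, 0, 0, 0, 0, 0, 0],
    [0.01, 0, 0, 0, 0, 0, 0],
  ],
)

```text
t: 11.5
eef_pos: [0.5424, -0.201, 0.0962]
tool_rot: [-0.377, 0.598, 0.377, 0.598]
ft_force: [-0.0, 0.3, -1.9]
width: 0.268
```

```bash
python3 - <<'E'
from rig import ctrl,eyes
from h import *
s=ctrl.observe();shift(s,[.5425,-.2004,.0955],64.5);print(s["ft_force"],s["ft_torque"])
E
```

```text
shift mm [0.7 0.1 0.6] z-az 64.4 tilt 0.01 eef [ 0.5424 -0.201   0.0962]
turn deg [-0.1  -0.   -0.01]
[-0.01048771  0.26342662 -1.92227282] [ 0.00442583 -0.00291724  0.01804698]
```

Request:
step_arm(
  steps=[
    [0.0005, 0, 0, 0, 0, 0, 0],
    [0.001, 0, 0, 0, 0, 0, 0],
    [0.0015, 0, 0, 0, 0, 0, 0],
    [0.0015, 0, 0, 0, 0, 0, 0],
  ],
)

```text
t: 12.0
eef_pos: [0.5426, -0.2011, 0.0956]
tool_rot: [-0.377, 0.598, 0.377, 0.599]
ft_force: [-2.3, 0.8, 6.1]
width: 0.272
```

Contact at TCP z 0.0956, against 0.0955 predicted for the well floor. I'll add a little more push.

Request:
step_arm(
  steps=[
    [0.0005, 0, 0, 0, 0, 0, 0],
    [0.001, 0, 0, 0, 0, 0, 0],
    [0.001, 0, 0, 0, 0, 0, 0],
    [0.001, 0, 0, 0, 0, 0, 0],
  ],
)

```text
t: 12.5
eef_pos: [0.5427, -0.2012, 0.0955]
tool_rot: [-0.376, 0.598, 0.377, 0.599]
ft_force: [-3.7, 1.6, 10.8]
width: 0.271
```

```bash
python3 - <<'E'
from rig import ctrl,eyes
from h import *
s=ctrl.observe();shift(s,[.5425,-.2004,.0955],64.5);print(s["ft_force"],s["ft_torque"],s["width"])
w=eyes.get_image("wrist")["img"];t=eyes.get_image("scene")["img"]
a=cv2.resize(w[140:320,170:350],(390,390),interpolation=cv2.INTER_CUBIC)
b=cv2.resize(t[80:290,180:390],(390,390),interpolation=cv2.INTER_CUBIC)
cv2.imwrite("pics/f.png",np.clip(np.hstack([a,b])*1.6,0,255).astype('uint8'))
E
```

```text
shift mm [0.  0.5 0.7] z-az 64.38 tilt 0.07 eef [ 0.5427 -0.2012  0.0955]
turn deg [-0.12  0.07 -0.  ]
[-3.67133045  1.59987668 10.75487045] [0.44688326 0.90756201 0.01437329] 0.2709708986045484
```

View pics/f.png

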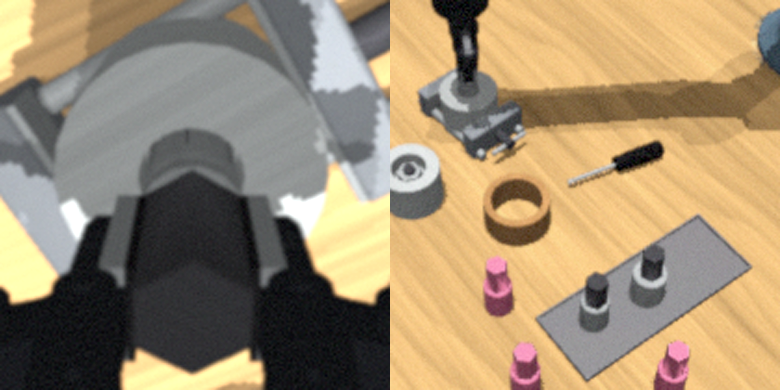

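The wrist view shows the socket sunk in the hub, held on its flats at crop px (190,200). The two other sockets stand on the tray at (597,303) and (652,275), and the tape and screwdriver haven't moved. Handing in.

```bash
python3 -c "
from rig import ctrl
print(ctrl.hand_in()); s=ctrl.observe(); print(s['eef_pos'],s['width'],s['ft_force'])"
```

```text
the job is handed in; nothing more can be done
None
the job is handed in; nothing more can be done
```

The small socket is seated fully home over the clamped nut and was still held in the gripper, pressing lightly, when I handed in at about 12.5 s.

- **Which socket:** I did not try all three. The clamped hub's well measured 32 mm in the top and wrist views, and the spare hubs' wells about 40 and 48 mm, so only the small socket could fit. Fitting it confirmed this: it slid past the nut's top with no resistance.
- **Seating:** It made contact at tool height 0.0956 m, and the well floor predicted 0.0955 m. The last push was about 11 N with a tilt of about 0.07°. The socket was turned to about 4.4° against about 4.5° for the nut's flats.
- **Everything else:** The last picture shows the medium and large sockets upright on the tray. The tape roll, screwdriver and pink look-alikes were not touched.
- **What disagreed:** The wrist camera showed the adapter's top face up to about 8% smaller than predicted. Its position estimates also differed by 1–2 mm between views. I set the final alignment from the gap between socket and nut in a single picture instead.

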